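# Stack two rings on a locating post and gauge the marked pad with a spring probe

## Robot

A 6-joint arm with a two-finger parallel gripper is mounted at the origin on a cart in front of the work surface, level with it; the furniture and walls round the work are solid. World frame = base frame: x ahead of the robot, y to its left, z up, the work surface at z = 0. Lengths are in mm, angles in rad, forces in N, time in s.
With the tool pointing down it reaches from about 275 to 750 mm from the base axis. Payload 10.2 kg.
Tool frame: the origin (TCP) lies at the very end of the fingers, on their centre line; the grasp point (between the pads) lies 19 mm behind it; z points along the fingers, y is the line along which they close (so a half turn about z gives the same grasp; the last joint's range is limited). The gripper opens to 85 mm and grips with 20 to 120 N. Pads are 22 mm wide; open, the fingers measure 114 mm over their backs; the gripper's body (76 mm by 85 mm) begins 54 mm behind the grasp point. The pads swing forward as they close: fully open they stand 13 mm farther back than shut.
Start: joints at [-1.559, 0.313, 1.498, -0, 1.331, -0.223], TCP at [122.127, -510.604, 231.294] pointing down, gripper open.
Joint ranges: [-2.94, 2.94], [-0.97, 2.17], [0.19, 2.56], [-1.23, 4.37], [0.02, 3.11], [-2.88, 2.88]. Speed limits (rad/s): [2.39, 2.39, 3.01, 3.14, 3.14, 3.14].

## Interface

Orientations are given as a unit quaternion [w, x, y, z].
In Python, from rig import telemetry, optics, ctrl gives the robot as it stands.
- The arm moves only by the tool servo_tool, never from a script. Its argument "deltas" is a list of rows, each a list of 3 entries, a list of its own where there are three numbers: the shift along the tool's x, y, z in units of 20 cm (1.0 is 20 cm), then the turn, a rotation vector about the tool's x, y, z in units of 90 degrees (1.0 is 90 degrees), then the opening, from 0 (shut) to 1 (fully open). A call has 1 to 8 rows; each row shifts and turns the commanded pose from where the row before left it, along the tool's axes as they then stand; what a row does not reach is not made up. A row lasts 1/10 s, in which the tool goes at most 50 mm and 8.59 degrees, less where a joint would pass 70% of its speed; a pose out of reach is approached as far as the arm can. A call with a number of a shift or a turn outside -1 to 1 is refused whole. A call with a gripper value outside its range is refused whole. The fingers move at their own pace and stop on an object; "squeeze" is the grip in N (left out, the last holds). Time passes only in rows, so rows that do not move let the fingers close. It gives the time, the measured TCP pose, the force, the opening and the grip force at its end, in the units of the state.
- telemetry.sense(): the state, without advancing time (a new reading comes with each control period).
- optics.capture(name): name is "scene" or "top" or "wrist"; returns the picture (420x560x3 uint8, blue, green, red); there is no depth.
- optics.camera_model(name): a dict with "vfov" (degrees; the focal length in pixels is half the picture's height over the tangent of half this angle, whatever the lens; pixels are square), "cx", "cy" (the principal point, pixels), "dist" ([k1, k2, p1, p2, k3] as OpenCV has them; the pictures are not rectified), "R" (3x3) and "t" (3): a world point X has camera coordinates R X + t; the wrist camera has in their place "mount" (4x4, takes a point from camera to tool coordinates, whose origin is the TCP and whose axes are the flange's). Camera axes: x right, y down, z forward; pixel columns grow to the right and rows downward; lengths in mm; the calibration is good to about 2 mm. A picture is of the moment at which its call begins: read the wrist's pose just before it. camera_model takes no time and is no camera call.
- ctrl.finish_job(): hands the job in; it is judged then, once.
The state is a dict: "time_s": time; "joints": joint angles; "dq": joint speeds; "tau": joint torques, N m; "eef_pos": TCP position; "ee_rot": TCP orientation; "force": force on the tool from outside, world axes, zero at the start; "wrist_torque": the same for the moment, N m; "grip_width": opening from 0.0 (shut) to 1.0 (fully open); "grip_force": force on a finger pad.
Only numpy, scipy, OpenCV 4.12 (cv2) and the standard library are available. Lean on these libraries where they do the work, as an engineer would, in place of code of your own. Each camera call takes 0.05 s, during which the arm holds its last target. There are 200 camera calls.

## Task

Thread the wider plain spacer ring down the fixture's post fully home on its seat, then the narrower ring with the small raised pad, pad side up, fully home on top of it, letting go of each. Then draw the spring probe out of its stand and, holding it upright, press its tip lightly on the middle of that pad so that the tip is pushed about half way in (never hard), and finish while still holding it there. Leave the tape roll, tin and pliers where they lie.

Things in the scene. Friction and masses are not known exactly. Their poses are not given: they have to be found in the camera images.
- fixture: Fixed stacking fixture: round aluminium foot 110 mm across and 12 mm high, on it a round steel seat 44 mm across and 10 mm high, and in its centre an upright post 16 mm in diameter. Post top 70 mm above the bench, its last 10 mm tapered to 10 mm diameter. Origin: centre of the foot's underside, on the bench; z up.
- seat (a point): Point on the post's axis at the height of the seat's flat top, 22 mm above the bench, where the lower ring's underside comes to rest. The post stands 48 mm above this.
- spacer: Loose plain steel ring, 62 mm outside, 19 mm bore, 22 mm high, 0.22 kg (mass varies by up to 25%), lying flat on the bench. Origin: centre of its underside; z along its axis, up at the start.
- cover_ring: Loose steel ring, 58 mm outside, 19 mm bore, 16 mm high, 0.18 kg (mass varies by up to 25%), with one round dark raised pad on its upper face; lies flat on the bench pad up. Origin: centre of its underside; z along its axis, up. The pad is in the direction of its own +x.
- pad (a point): Centre of the pad's top: the pad is 13 mm across, stands 1 mm above the cover ring's upper face, 20 mm from the ring's axis, 17 mm above its underside. It moves with the ring.
- stand: Fixed probe stand: round foot 68 mm across, 8 mm high, with an upright tube 28 mm outside, 15 mm bore, top 72 mm above the bench. Origin: centre of the foot's underside, on the bench; z up.
- probe: Loose spring-tip probe, 134 mm long, 0.13 kg, standing upright in the stand's tube, tip down. Along its axis from the extended tip: tip pin 6 mm diameter (0 to 16 mm), stem 11 mm diameter (16 to 60 mm), collar 28 mm diameter (60 to 64 mm, rests on the stand's tube), cylindrical handle 21 mm diameter (64 to 130 mm) to be gripped, cap 16 mm diameter (to 134 mm). Must be raised 62 mm to leave the stand. Origin: on the axis at the extended tip's end; z from tip towards handle.
- tip (a point): End of the probe's rounded 6 mm tip pin; moves with the pin.
- plunger (a joint): How far the tip pin is pushed into the probe, m: 0 is extended, 0.010 is the hard stop. Spring: 1 N to start moving, then 0.5 N per mm (3.5 N at 5 mm, 6 N at the stop).
- tape: Loose roll of black tape 62 mm across, 18 mm high, a bystander. Origin: centre of its underside.
- flux: Loose round tin 53 mm across, 23 mm high, a bystander. Origin: centre of its underside.
- pliers: Loose pliers with orange handles, 150 x 59 x 13 mm, a bystander. Origin: centre of its underside.
Things that resemble listed ones, but are neither listed nor needed, are in the scene too. What is meant by the probe is not yellow, and is the smaller of those in its own colour.

How it is judged:
By the outcome, as a careful person would: the job done as asked, in the order asked, and still so for the second after the job is handed in, while the arm keeps its last pose, push and grip.
It also fails if it takes over 62 s, if anything falls off the work surface, if the arm or the gripper's body presses on something with over 40 N, if the wrist force passes 120 N, or if a joint passes its speed limit or range.

## Working session

There is one attempt and no reset: what is moved stays moved. The work goes in short steps, Python scripts to look and compute and a tool call to move; the robot and the scene stay as the last step left them, time stands still between calls to the robot, and variables do not carry over. Pictures are saved under pics/ and viewed, at most 10 in all, crops included, and the job is handed in when it is done.

Besides the shell and the picture viewer there is one more tool, called after "Emit:" as name(argument=value, ...) on one line, values as JSON. servo_tool: Moves the arm, as the interface text tells. Its arguments: {"type":"object","properties":{"deltas":{"type":"array"},"squeeze":{"type":"number"}},"required":["deltas"]}

```bash
mkdir -p pics; ls; cat > h.py <<'E'
import numpy as np, cv2
from rig import telemetry, optics, ctrl
from scipy.spatial.transform import Rotation as Ro
def cam(name,s=None):
    m=optics.camera_model(name); f=210/np.tan(np.radians(m['vfov'])/2)
    K=np.array([[f,0,m['cx']],[0,f,m['cy']],[0,0,1.]]); d=np.array(m['dist'],float)
    if 'R' in m: R=np.array(m['R']);t=np.array(m['t'])
    else:
        s=s or telemetry.sense(); q=s['ee_rot']; T=np.eye(4); T[:3,:3]=Ro.from_quat([q[1],q[2],q[3],q[0]]).as_matrix(); T[:3,3]=s['eef_pos']
        W=np.linalg.inv(T@np.array(m['mount'])); R=W[:3,:3];t=W[:3,3]
    return K,d,R,t
def ray(c,px):
    K,d,R,t=c; u=cv2.undistortPointsIter(np.array(px,float).reshape(-1,1,2),K,d,None,None,(3,50,1e-9)).reshape(-1,2)
    return -R.T@t, np.c_[u,np.ones(len(u))]@R
def onz(c,px,z):
    o,v=ray(c,px); return o+v*((z-o[2])/v[:,2])[:,None]
def proj(c,P):
    K,d,R,t=c; return cv2.projectPoints(np.array(P,float).reshape(-1,1,3),cv2.Rodrigues(R)[0],t,K,d)[0].reshape(-1,2)
E
python3 - <<'E'
from h import *
print(telemetry.sense())
a=optics.capture('scene');b=optics.capture('top');cv2.imwrite('pics/scene0.png',a);cv2.imwrite('pics/top0.png',b)
c=cam('wrist');w=optics.capture('wrist');cv2.imwrite('pics/wrist0.png',w)
for n in('scene','top'): k=cam(n);print(n,k[0][0,0],k[1],-k[2].T@k[3])
print(c[0][0,0],-c[2].T@c[3])
E
```

```text
pics
{'time_s': 0.0, 'joints': array([-1.55936502e+00,  3.13448405e-01,  1.49845944e+00, -1.43357465e-06,
        1.33098639e+00, -2.23404069e-01]), 'dq': array([-7.56503234e-04, -2.26263953e-04,  1.36871274e-03, -9.05323142e-05,
       -6.67775302e-04,  4.58741166e-04]), 'tau': array([-3.27529660e-04, -4.12261891e+01, -2.59742206e+01, -1.85993872e-04,
        4.16453855e-03,  3.64220330e-05]), 'eef_pos': array([ 122.14117507, -510.32472464,  230.72747361]), 'ee_rot': array([-6.47211457e-04,  9.93114229e-01,  1.17148213e-01,  6.81535150e-05]), 'force': array([ 0.29922232, -0.60535862,  0.32362742]), 'wrist_torque': array([ 0.02147345, -0.02925096, -0.02095222]), 'grip_force': 0.0, 'grip_width': 1.00165183974139}
scene 535.9065954669339 [-0.13485087  0.          0.          0.          0.        ] [178.83805387 607.18431429 926.41353464]
top 446.59766416836567 [-0.13214025  0.          0.          0.          0.        ] [ 364.02744237  -23.95750045 1231.61818818]
313.2550467167035 [ 201.81926133 -492.50429889  372.23551307]
```

View pics/top0.png

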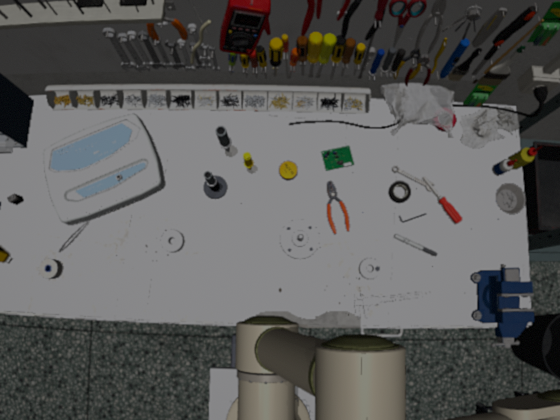

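View pics/scene0.png

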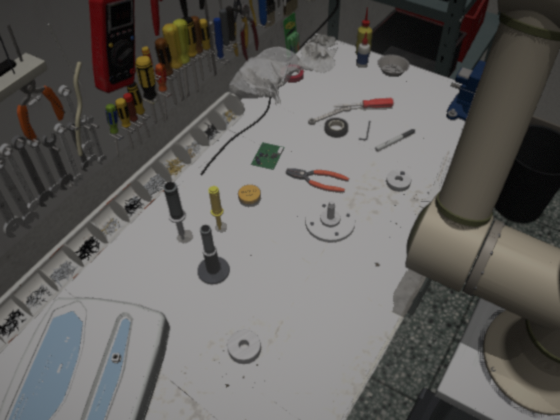

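Top view: the fixture is at about (300,238). The plain ring is at (173,240) and the ring with the pad at (370,268). The stand with a black probe is at (213,185).

Lookalikes:
- **Probe:** black probe in stand (213,185), a second black one (222,138) and a yellow one (248,160).
- **Rings:** tape (400,191), roll (50,268) and dish (509,198).

I'm making a close crop to check these choices.

```bash
python3 - <<'E'
from h import *
b=cv2.imread('pics/top0.png');a=cv2.imread('pics/scene0.png')
r=lambda im,x,y,w,h,W,H:cv2.convertScaleAbs(cv2.resize(im[y:y+h,x:x+w],(W,H),interpolation=2),alpha=1.5,beta=10)
o=np.vstack([np.hstack([r(b,140,115,130,150,260,300),r(a,140,170,120,120,300,300),r(a,215,315,60,60,240,300)]),
 np.hstack([r(b,260,210,80,60,400,300),r(b,340,240,80,60,400,300)])])
cv2.imwrite('pics/crop1.png',o)
c=cam('top');s=cam('scene')
for n,p,z in[('fix',(300,238),12),('spacer',(173,240),22),('cover',(370,268),16),('standfoot',(215,187),8)]: print(n,onz(c,[p],z).round(0))
for n,p,z in[('fixposttop',(331,206),70),('spacer',(244,345),22),('cover',(399,179),16),('cap',(207,228),146),('bigcap',(171,185),150)]: print(n,onz(s,[p],z).round(0))
E
```

```text
fix [[504. -78.  12.]]
spacer [[489. 269.  22.]]
cover [[ 425. -271.   16.]]
standfoot [[643. 163.   8.]]
fixposttop [[499. -66.  70.]]
spacer [[487. 276.  22.]]
cover [[ 424. -268.   16.]]
cap [[640. 163. 146.]]
bigcap [[767. 117. 150.]]
```

View pics/crop1.png

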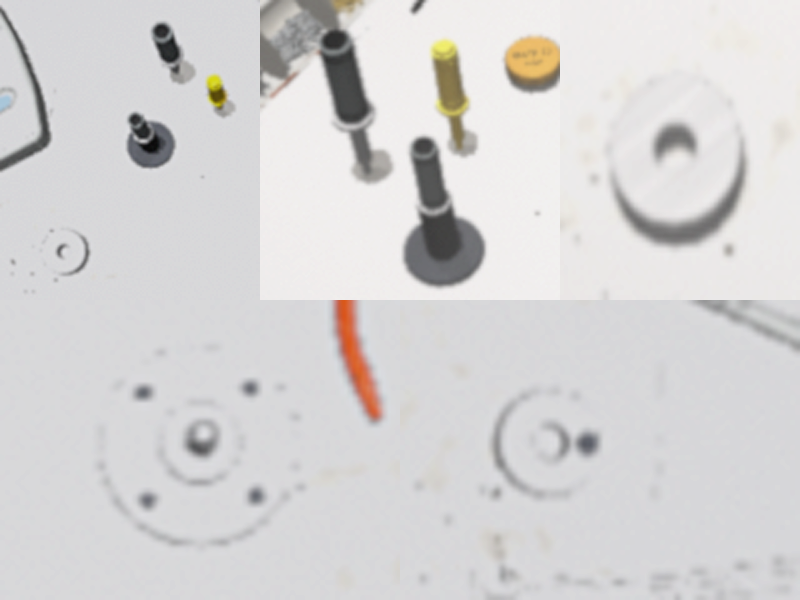

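The crop confirms the choice. The probe is the black one in the dark stand; the larger black one and the yellow one stand elsewhere. The wide ring is plain, and the other ring has its pad on the −y side. I'll square up the tool and move towards the fixture.

Emit:
servo_tool(deltas=[[[0, 0, 0], [0, 0, 0.075], 1], [[0, 0, 0], [0, 0, 0.0745], 1], [[0.126, -0.196, 0], [0, 0, 0], 1], [[0.126, -0.196, 0], [0, 0, 0], 1], [[0.126, -0.196, 0], [0, 0, 0], 1], [[0.126, -0.196, 0], [0, 0, 0], 1], [[0.126, -0.196, 0], [0, 0, 0], 1], [[0.126, -0.196, 0], [0, 0, 0], 1]])

```text
time_s: 0.95
eef_pos: [273.9, -273.7, 231.3]
ee_rot: [0.0, 1.0, -0.0, 0.0]
force: [0.4, -1.4, -0.5]
grip_width: 0.998
grip_force: 0.0
```

Emit:
servo_tool(deltas=[[[0.126, -0.196, 0], [0, 0, 0], 1], [[0.126, -0.196, 0], [0, 0, 0], 1], [[0.126, -0.196, 0], [0, 0, 0], 1], [[0.126, -0.196, 0], [0, 0, 0], 1], [[0.126, -0.196, 0], [0, 0, 0], 1], [[0, 0, 0], [0, 0, 0], 1], [[0, 0, 0], [0, 0, 0], 1]])

```text
time_s: 1.65
eef_pos: [399.4, -78.7, 231.1]
ee_rot: [-0.0, 1.0, 0.001, -0.0]
force: [-0.3, -0.7, 0.3]
grip_width: 0.996
grip_force: 0.0
```

```bash
cat >> h.py <<'E'
def to(x,y,z,yaw=0):
    "tool-frame shift (200mm units) and turn (90deg units) to a tool-down target"
    s=telemetry.sense();q=s['ee_rot'];R=Ro.from_quat([q[1],q[2],q[3],q[0]])
    G=Ro.from_euler('z',yaw)*Ro.from_quat([1,0,0,0])
    print('t',round(s['time_s'],2),'pos',s['eef_pos'].round(1),'shift',(R.inv().apply(np.array([x,y,z])-s['eef_pos'])/200).round(4),'turn',((R.inv()*G).as_rotvec()/(np.pi/2)).round(4),'F',s['force'].round(1))
def snap(n):
    s=telemetry.sense();c=cam('wrist',s);im=optics.capture('wrist');cv2.imwrite(f'pics/{n}.png',im);return c,im
E
python3 - <<'E'
from h import *
to(400,-78,230)
c,im=snap('w1')
print('look',c[2][2],'cam',-c[2].T@c[3])
for n,P in dict(fix=(502,-75,12),post=(502,-75,70),spacer=(488,272,22),cover=(424,-270,16)).items(): print(n,proj(c,P))
E
```

```text
t 1.65 pos [399.4 -78.7 231.1] shift [ 0.0031 -0.0037  0.0055] turn [-0.      0.0004  0.0016] F [-0.3 -0.7  0.3]
look [-0.31708144 -0.0014373  -0.94839722] cam [481.39491    -79.48992274 372.45470522]
fix [[277.2200022   81.32560315]]
post [[276.404742    77.34262822]]
spacer [[-52.06390288  94.33807943]]
cover [[448.60324714 155.20319804]]
```

View pics/w1.png

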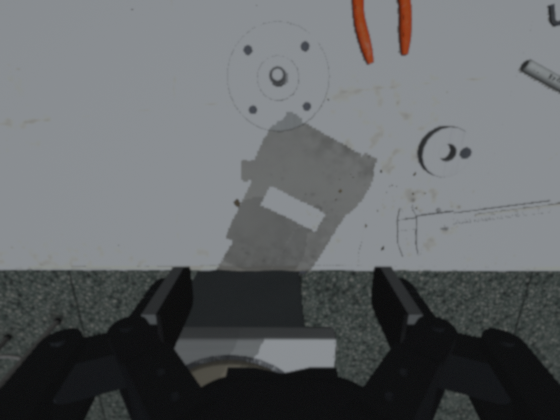

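Wrist view: the fixture is at (278,76) with four dark screw holes around it. The cover ring is at (445,151) with its pad at (465,153), and the pliers are well clear. Next I'll measure the screws and pad, then move to the spacer.

```bash
cat >> h.py <<'E'
def dot(im,x,y,r=8):
    "dark-blob centroid near a pixel"
    g=cv2.cvtColor(im,6).astype(float)[y-r:y+r+1,x-r:x+r+1]
    bg=np.percentile(g,80);w=np.clip((bg-g)-0.35*(bg-g.min()),0,None);yy,xx=np.mgrid[-r:r+1,-r:r+1]
    return x+(w*xx).sum()/w.sum(),y+(w*yy).sum()/w.sum()
E
python3 - <<'E'
from h import *
im=cv2.imread('pics/w1.png');c=cam('wrist')
p=[dot(im,*k,6) for k in((248,50),(305,46),(307,106),(253,110))];P=onz(c,p,12);print(P.round(1),P.mean(0))
print('pad',onz(c,[dot(im,465,153,6)],17))
t=cv2.imread('pics/top0.png');ct=cam('top')
p=[dot(t,260+int(x/5),210+int(y/5),4) for x,y in((143,92),(250,88),(256,196),(148,200))];print('top',onz(ct,p,12).mean(0))
to(400,272,230)
E
```

```text
[[ 532.4  -45.3   12. ]
 [ 535.8 -104.6   12. ]
 [ 476.5 -108.    12. ]
 [ 473.1  -48.8   12. ]] [504.47693857 -76.68049159  12.        ]
pad [[ 426.40134424 -288.51980924   17.        ]]
top [503.04125923 -76.72311017  12.        ]
t 1.7 pos [399.1 -79.6 231.1] shift [ 0.0053 -1.7581  0.0055] turn [0.     0.0003 0.0003] F [-1.3  0.4 -0.2]
```

Emit:
servo_tool(deltas=[[[0, -0.24, 0], [0, 0, 0], 1], [[0, -0.24, 0], [0, 0, 0], 1], [[0, -0.24, 0], [0, 0, 0], 1], [[0, -0.24, 0], [0, 0, 0], 1], [[0, -0.24, 0], [0, 0, 0], 1], [[0, -0.24, 0], [0, 0, 0], 1], [[0, -0.24, 0], [0, 0, 0], 1]])

```text
time_s: 2.4
eef_pos: [399.7, 257.0, 231.4]
ee_rot: [0.0, 1.0, -0.001, 0.0]
force: [1.5, -0.7, -0.3]
grip_width: 1.0
grip_force: 0.0
```

Emit:
servo_tool(deltas=[[[0.05, -0.07, 0.2], [0, 0, 0], 1], [[0, 0, 0], [0, 0, 0], 1], [[0, 0, 0], [0, 0, 0], 1]])

```text
time_s: 2.7
eef_pos: [409.7, 269.2, 191.4]
ee_rot: [0.0, 1.0, -0.001, -0.001]
force: [0.1, 0.5, 0.8]
grip_width: 1.001
grip_force: 0.0
```

```bash
python3 - <<'E'
from h import *
to(488,272,190)
c,im=snap('w2')
print(proj(c,[(488,272,22),(488,272,0)]))
E
```

```text
t 2.7 pos [409.7 269.2 191.4] shift [ 0.3913 -0.015   0.0065] turn [ 0.0005  0.0008 -0.0012] F [0.1 0.5 0.8]
[[277.06869294 105.7023043 ]
 [277.33589753 105.41991268]]
```

View pics/w2.png

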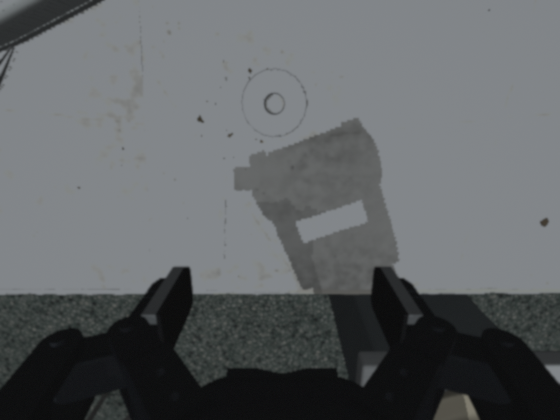

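Wrist view: the spacer is at about (274,102), with its outer edge about 33 px in radius and its bore at (274,103). I'll fit both circles.

```bash
cat >> h.py <<'E'
def ringfit(im,c,x,y,r0,r1,z,thr=8):
    "dark outline points between two pixel radii -> circle fitted on plane z"
    g=cv2.cvtColor(im,6).astype(float);d=cv2.GaussianBlur(g,(0,0),6)-g;pts=[]
    for a in np.linspace(0,2*np.pi,180,endpoint=False):
        r=np.arange(r0,r1,.25);m=np.float32([[x+r*np.cos(a)],[y+r*np.sin(a)]])
        v=cv2.remap(d,m[0],m[1],1)[0]
        if v.max()>thr: k=r[v.argmax()];pts.append((x+k*np.cos(a),y+k*np.sin(a)))
    P=onz(c,pts,z)[:,:2]
    for _ in range(4):
        s=np.linalg.lstsq(np.c_[2*P,np.ones(len(P))],(P**2).sum(1),rcond=None)[0];R=np.sqrt(s[2]+s[:2]@s[:2])
        e=abs(np.hypot(*(P-s[:2]).T)-R);P=P[e<max(2*np.median(e),.5)]
    print('ring',s[:2].round(1),'R',R.round(1),'n',len(P),'rms',e.std().round(2))
    return s[:2]
E
python3 - <<'E'
from h import *
c=cam('wrist');im=cv2.imread('pics/w2.png')
ringfit(im,c,274,102,26,38,22);ringfit(im,c,274,102,26,38,0);ringfit(im,c,274.5,103,7,14,22)
w=cv2.imread('pics/w1.png')
E
```

```text
ring [490.8 275.3] R 30.5 n 116 rms 0.12
ring [490.8 275.8] R 32.6 n 112 rms 0.12
ring [490.8 274.7] R 9.1 n 178 rms 0.11
```

Emit:
servo_tool(deltas=[[[0.2, -0.015, 0.1], [0, 0, 0], 1], [[0.205, -0.015, 0.1], [0, 0, 0], 1], [[0, 0, 0.2], [0, 0, 0], 1], [[0, 0, 0.2], [0, 0, 0], 1], [[0, 0, 0.2], [0, 0, 0], 1], [[0, 0, 0.08], [0, 0, 0], 1], [[0, 0, 0.05], [0, 0, 0], 1], [[0, 0, 0], [0, 0, 0], 1]])

```text
time_s: 3.55
eef_pos: [491.0, 275.7, 5.8]
ee_rot: [-0.0, 1.0, -0.001, 0.0]
force: [0.5, -0.0, 0.7]
grip_width: 1.001
grip_force: 0.0
```

Emit:
servo_tool(deltas=[[[0, 0, 0], [0, 0, 0], 0.5], [[0, 0, 0], [0, 0, 0], 0.5], [[0, 0, 0], [0, 0, 0], 0.5], [[0, 0, 0], [0, 0, 0], 0.5], [[0, 0, 0], [0, 0, 0], 0.5], [[0, 0, 0], [0, 0, 0], 0.5]], squeeze=40)

```text
time_s: 4.15
eef_pos: [491.4, 276.6, 7.4]
ee_rot: [-0.0, 1.0, -0.0, 0.001]
force: [-1.9, -2.8, 8.3]
grip_width: 0.697
grip_force: 42.4
```

Emit:
servo_tool(deltas=[[[0, 0, -0.1], [0, 0, 0], 0.5], [[0, 0, -0.2], [0, 0, 0], 0.5], [[0, 0, -0.2], [0, 0, 0], 0.5], [[0, 0, -0.1], [0, 0, 0], 0.5], [[0, 0.2, 0], [0, 0, 0], 0.5], [[0, 0.24, 0], [0, 0, 0], 0.5], [[0, 0.24, 0], [0, 0, 0], 0.5], [[0, 0.24, 0], [0, 0, 0], 0.5]])

```text
time_s: 4.95
eef_pos: [490.1, 90.9, 126.1]
ee_rot: [0.0, 1.0, 0.0, 0.001]
force: [1.0, -0.1, -3.1]
grip_width: 0.691
grip_force: 45.3
```

Emit:
servo_tool(deltas=[[[0, 0.24, 0], [0, 0, 0], 0.5], [[0, 0.2, 0], [0, 0, 0], 0.5], [[0, 0, 0], [0, 0, 0], 0.5], [[0, 0, 0], [0, 0, 0], 0.5]])

```text
time_s: 5.35
eef_pos: [490.3, 4.1, 125.9]
ee_rot: [-0.0, 1.0, -0.001, 0.0]
force: [-0.5, 0.1, -1.0]
grip_width: 0.697
grip_force: 45.4
```

```bash
python3 - <<'E'
from h import *
to(505.1,-76.7,100)
c,im=snap('w3')
p=telemetry.sense()['eef_pos']
print(proj(c,[(p[0],p[1],p[2]+17),(504.5,-76.7,70)]))
E
```

```text
t 5.35 pos [490.3   4.1 125.9] shift [0.0744 0.4037 0.1294] turn [-0.     -0.0005 -0.0012] F [-0.5  0.1 -1. ]
[[277.53204419 289.6711201 ]
 [401.20867513 208.90499357]]
```

View pics/w3.png

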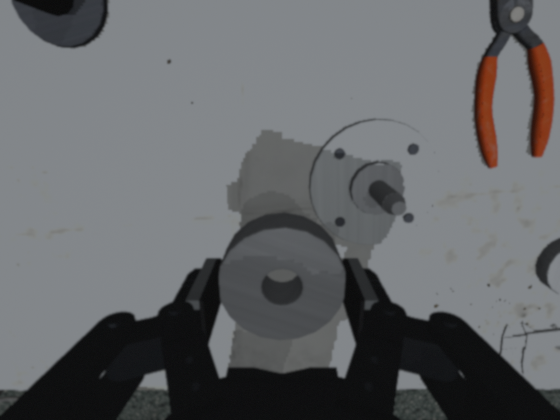

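Wrist view: the gripped spacer has its bore at (282,289), midway between fingers at 219 and 345. The predicted column was 277.5, so the camera has a lateral bias of about 2 mm. The post top is at (398,206) and the screws are visible. I'll measure both from this picture.

```bash
cat >> h.py <<'E'
def edgefit(im,c,x,y,r0,r1,z,sign=0,show=1):
    "circle on plane z through strongest radial edges (sign +1: brighter outward, -1: darker outward, 0: either)"
    g=cv2.GaussianBlur(cv2.cvtColor(im,6).astype(np.float32),(0,0),.8);pts=[]
    for a in np.linspace(0,2*np.pi,180,endpoint=False):
        r=np.arange(r0,r1,.25);m=np.float32([[x+r*np.cos(a)],[y+r*np.sin(a)]])
        v=np.gradient(cv2.remap(g,m[0],m[1],1)[0]);v=abs(v) if sign==0 else v*sign
        if v.max()>.8: k=r[v.argmax()];pts.append((x+k*np.cos(a),y+k*np.sin(a)))
    P=onz(c,pts,z)[:,:2]
    for _ in range(6):
        s=np.linalg.lstsq(np.c_[2*P,np.ones(len(P))],(P**2).sum(1),rcond=None)[0];R=np.sqrt(s[2]+s[:2]@s[:2])
        e=abs(np.hypot(*(P-s[:2]).T)-R);P=P[e<max(2*np.median(e),.4)]
    print('edge',s[:2].round(1),'R',R.round(1),'n',len(P));return s[:2]
E
python3 - <<'E'
from h import *
c=cam('wrist');im=cv2.imread('pics/w3.png')
for s in(0,1): edgefit(im,c,282,288,14,27,140.5,s)
edgefit(im,c,282,284,50,70,140.5)
for z in (70,60): edgefit(im,c,398,206,5,14,z)
p=[dot(im,*k,7) for k in((339,154),(413,150),(408,218),(340,222))];print(np.round(p,1));P=onz(c,p,12);print(P.round(1),P.mean(0))
E
```

```text
edge [490.2   3.9] R 9.6 n 172
edge [490.3   3.9] R 9.6 n 127
edge [490.3   3.9] R 29.9 n 105
edge [505.  -74.5] R 5.6 n 77
edge [501.5 -78.5] R 5.9 n 76
[[339.  154.1]
 [412.6 148.7]
 [407.6 217.1]
 [339.5 221.4]]
[[ 531.9  -42.9   12. ]
 [ 536.3 -102.3   12. ]
 [ 477.2 -105.7   12. ]
 [ 473.3  -46.7   12. ]] [504.64455789 -74.38545133  12.        ]
```

```bash
python3 - <<'E'
from h import *
c=cam('wrist');print(telemetry.sense()['eef_pos'],telemetry.sense()['ee_rot'])
q=proj(c,[(490.2,3.9,140.5)]);print(q,onz(c,q,140.5),c[1],c[0])
print(proj((c[0],c[1]*0,c[2],c[3]),[(490.2,3.9,140.5)]))
for i in range(3):
    c,im=snap('tmp'); s=telemetry.sense();print(s['eef_pos'].round(2),s['ee_rot'].round(4));edgefit(im,c,282,288,14,27,140.5)
E
```

```text
[490.28244008   4.91738749 125.71162866] [-6.10985572e-05  9.99999966e-01 -9.80862234e-05  2.33354318e-04]
[[281.59872776 287.20059873]] [[490.2   3.9 140.5]] [-0.00102749  0.          0.          0.          0.        ] [[313.25504672   0.         281.62299314]
 [  0.         313.25504672 206.34467194]
 [  0.           0.           1.        ]]
[[281.5987261  287.20613488]]
[490.31   5.35 125.63] [-1.e-04  1.e+00  4.e-04  2.e-04]
edge [490.3   3.9] R 9.6 n 173
[490.29   5.59 125.52] [-1.e-04  1.e+00  7.e-04  1.e-04]
edge [490.4   4.3] R 9.6 n 173
[490.3    5.63 125.46] [-0.e+00  1.e+00  8.e-04  1.e-04]
edge [490.4   4.5] R 9.6 n 172
```

Emit:
servo_tool(deltas=[[[0.037, 0.196, 0], [0, 0, 0], 0.5], [[0.037, 0.196, 0], [0, 0, 0], 0.5], [[0, 0, 0.1], [0, 0, 0], 0.5], [[0, 0, 0.1], [0, 0, 0], 0.5], [[0, 0, 0], [0, 0, 0], 0.5], [[0, 0, 0], [0, 0, 0], 0.5]])

```text
time_s: 6.15
eef_pos: [505.4, -73.2, 85.7]
ee_rot: [-0.0, 1.0, 0.001, 0.0]
force: [-0.0, -0.1, -1.2]
grip_width: 0.695
grip_force: 45.3
```

```bash
python3 - <<'E'
from h import *
to(505,-74.4,30)
c,im=snap('w4')
z=telemetry.sense()['eef_pos'][2]+14.6
edgefit(im,c,282,288,14,27,z)
p=proj(c,[(504.8,-74.4,70),(504.8,-74.4,12)]);print(p)
cv2.imwrite('pics/w4c.png',cv2.convertScaleAbs(cv2.resize(im[180:360,180:400],None,fx=3,fy=3,interpolation=2),alpha=1.8))
E
```

```text
t 6.15 pos [505.4 -73.2  85.7] shift [-0.0019  0.006   0.2787] turn [-0.     -0.      0.0007] F [-0.  -0.1 -1.2]
edge [505.5 -74.2] R 9.6 n 150
[[281.90273046 257.34973997]
 [281.77578107 220.18244692]]
```

View pics/w4c.png

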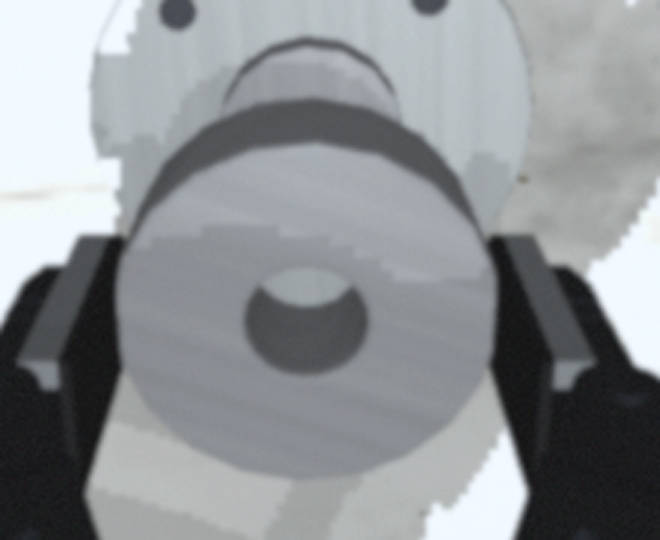

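The bore is at (282,287). The seat arc behind it centres at about column 283, so it's aligned to within about 1 mm. I'll lower it gently.

Emit:
servo_tool(deltas=[[[0, 0.002, 0.06], [0, 0, 0], 0.5], [[0, 0, 0.05], [0, 0, 0], 0.5], [[0, 0, 0.05], [0, 0, 0], 0.5], [[0, 0, 0], [0, 0, 0], 0.5]])

```text
time_s: 6.6
eef_pos: [504.6, -74.0, 51.8]
ee_rot: [-0.0, 1.0, -0.0, -0.001]
force: [1.0, 0.6, -2.3]
grip_width: 0.694
grip_force: 45.4
```

Emit:
servo_tool(deltas=[[[0, 0, 0.04], [0, 0, 0], 0.5], [[0, 0, 0.04], [0, 0, 0], 0.5], [[0, 0, 0.03], [0, 0, 0], 0.5], [[0, 0, 0.01], [0, 0, 0], 0.5], [[0, 0, 0], [0, 0, 0], 0.5], [[0, 0, 0], [0, 0, 0], 0.5]])

```text
time_s: 7.2
eef_pos: [505.0, -74.2, 29.4]
ee_rot: [-0.0, 1.0, 0.0, -0.0]
force: [-2.9, 0.3, 3.0]
grip_width: 0.69
grip_force: 45.9
```

Emit:
servo_tool(deltas=[[[0, 0, 0], [0, 0, 0], 1], [[0, 0, 0], [0, 0, 0], 1], [[0, 0, 0], [0, 0, 0], 1], [[0, 0, 0], [0, 0, 0], 1], [[0, 0, -0.15], [0, 0, 0], 1], [[0, 0, -0.22], [0, 0, 0], 1], [[0, 0, -0.22], [0, 0, 0], 1], [[0, 0, -0.2], [0, 0, 0], 1]])

```text
time_s: 8.0
eef_pos: [505.1, -74.2, 189.5]
ee_rot: [0.0, 1.0, 0.0, 0.0]
force: [0.5, 0.8, -0.7]
grip_width: 1.002
grip_force: 0.0
```

Emit:
servo_tool(deltas=[[[-0.16, 0.19, 0], [0, 0, 0], 1], [[-0.16, 0.19, 0], [0, 0, 0], 1], [[-0.16, 0.19, 0], [0, 0, 0], 1], [[-0.16, 0.19, 0], [0, 0, 0], 1], [[-0.16, 0.19, 0], [0, 0, 0], 1], [[0, 0, 0], [0, 0, 0], 1], [[0, 0, 0], [0, 0, 0], 1]])

```text
time_s: 8.7
eef_pos: [344.7, -264.7, 187.4]
ee_rot: [-0.0, 1.0, -0.001, 0.0]
force: [0.3, 0.6, -0.1]
grip_width: 1.002
grip_force: 0.0
```

```bash
python3 - <<'E'
from h import *
to(425,-269,190)
c,im=snap('w5')
p=proj(c,[(425.5,-269,16)])[0];x,y=p.round().astype(int);print(p)
s=ringfit(im,c,x,y,24,38,16,5)
b=edgefit(im,c,x,y,6,13,16);
px,py=proj(c,[(426.4,-288.5,17)])[0].round().astype(int)
d=onz(c,[dot(im,px,py,8)],17)[0];print('pad',d,'dir',np.degrees(np.arctan2(*(d[:2]-b)[::-1])),np.hypot(*(d[:2]-b)))
cv2.imwrite('pics/w5c.png',cv2.resize(im[:300,140:440],None,fx=2,fy=2))
E
```

```text
t 8.7 pos [ 344.7 -264.7  187.4] shift [ 0.4015  0.0202 -0.0131] turn [-0.     -0.0002 -0.0017] F [ 0.3  0.6 -0.1]
[284.64313292 103.13313179]
ring [ 427.1 -268.6] R 28.3 n 131 rms 0.12
edge [ 426.2 -267.6] R 9.3 n 79
pad [ 426.67498379 -288.53175928   17.        ] dir -88.78271192196244 20.95067531266739
```

View pics/w5c.png

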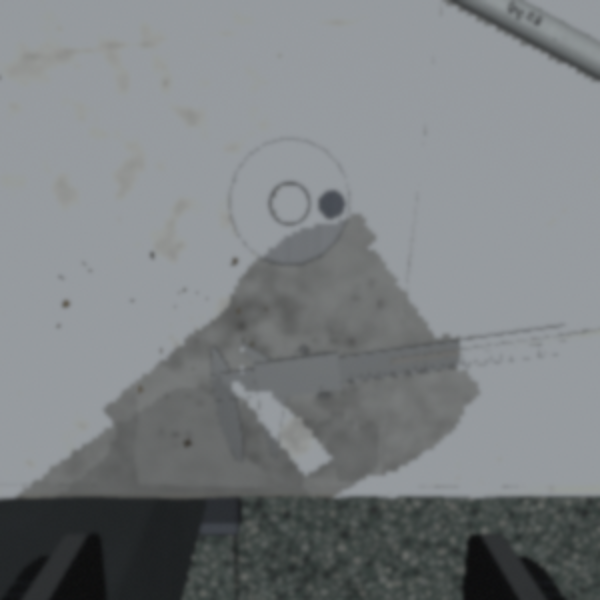

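The cover ring is at picture (285,101), its bore fit centres at about (426.8,−268.4) mm, and the pad is 20 mm to the −y side. Grasping now.

Emit:
servo_tool(deltas=[[[0.2, 0.01, 0.1], [0, 0, 0], 1], [[0.21, 0.009, 0.1], [0, 0, 0], 1], [[0, 0, 0.2], [0, 0, 0], 1], [[0, 0, 0.2], [0, 0, 0], 1], [[0, 0, 0.2], [0, 0, 0], 1], [[0, 0, 0.08], [0, 0, 0], 1], [[0, 0, 0.025], [0, 0, 0], 1], [[0, 0, 0], [0, 0, 0], 1]])

```text
time_s: 9.55
eef_pos: [427.8, -267.1, 6.3]
ee_rot: [-0.0, 1.0, 0.001, -0.0]
force: [1.1, 0.2, -0.0]
grip_width: 0.999
grip_force: 0.0
```

Emit:
servo_tool(deltas=[[[0, 0, 0], [0, 0, 0], 0.5], [[0, 0, 0], [0, 0, 0], 0.5], [[0, 0, 0], [0, 0, 0], 0.5], [[0, 0, 0], [0, 0, 0], 0.5], [[0, 0, 0], [0, 0, 0], 0.5], [[0, 0, 0], [0, 0, 0], 0.5]])

```text
time_s: 10.15
eef_pos: [427.8, -268.3, 7.8]
ee_rot: [0.001, 1.0, -0.0, 0.001]
force: [-1.0, 2.4, 8.3]
grip_width: 0.642
grip_force: 40.9
```

Emit:
servo_tool(deltas=[[[0, 0, -0.1], [0, 0, 0], 0.5], [[0, 0, -0.2], [0, 0, 0], 0.5], [[0, 0, -0.2], [0, 0, 0], 0.5], [[0, 0, -0.1], [0, 0, 0], 0.5], [[0.1, -0.19, 0], [0, 0, 0], 0.5], [[0.1, -0.19, 0], [0, 0, 0], 0.5], [[0.11, -0.19, 0], [0, 0, 0], 0.5], [[0, 0, 0], [0, 0, 0], 0.5]])

```text
time_s: 10.95
eef_pos: [490.7, -150.1, 127.0]
ee_rot: [-0.0, 1.0, 0.002, 0.001]
force: [-0.8, 0.6, -0.4]
grip_width: 0.643
grip_force: 43.4
```

Emit:
servo_tool(deltas=[[[0, 0, 0], [0, 0, 0], 0.5], [[0, 0, 0], [0, 0, 0], 0.5]])

```text
time_s: 11.15
eef_pos: [488.9, -154.7, 126.6]
ee_rot: [0.0, 1.0, -0.0, 0.0]
force: [-0.0, 0.2, -1.8]
grip_width: 0.643
grip_force: 43.4
```

```bash
python3 - <<'E'
from h import *
to(505,-74.4,60)
p=telemetry.sense()['eef_pos']
c,im=snap('w6')
zt=p[2]-6.5+16
x,y=proj(c,[(p[0],p[1],zt)])[0];print(x,y,zt);edgefit(im,c,x,y,12,26,zt);ringfit(im,c,x,y,12,26,zt,4)
for P,z in [((504.8,-74.4,70),70)]:
    x,y=proj(c,[P])[0];print(x,y);edgefit(im,c,x,y,5,14,z)
S=[(531.9,-42.9,12),(536.3,-102.3,12),(477.2,-105.7,12),(473.3,-46.7,12)]
q=proj(c,S).round().astype(int);print(q.tolist())
d=np.array([dot(im,*k,7) for k in q]);P=onz(c,d,12);print(P.round(1))
cv2.imwrite('pics/w6c.png',cv2.convertScaleAbs(cv2.resize(im[80:380,100:420],(800,750))[:600],alpha=1.5))
E
```

```text
t 11.15 pos [ 488.9 -154.7  126.6] shift [ 0.0803 -0.4019  0.3327] turn [ 0.0002 -0.0002 -0.0005] F [-0.   0.2 -1.8]
279.4943880843685 280.90940060567704 136.0601833373603
edge [ 490.1 -155.8] R 9.6 n 121
ring [ 491.1 -155.9] R 8.9 n 123 rms 0.13
159.3123131218129 206.41169809693199
edge [505.3 -76.1] R 4.6 n 73
[[143, 152], [215, 147], [224, 215], [157, 220]]
[[ 532.6  -44.1   12. ]
 [ 536.3 -103.5   12. ]
 [ 476.7 -107.6   12. ]
 [ 479.2  -50.    12. ]]
```

View pics/w6c.png

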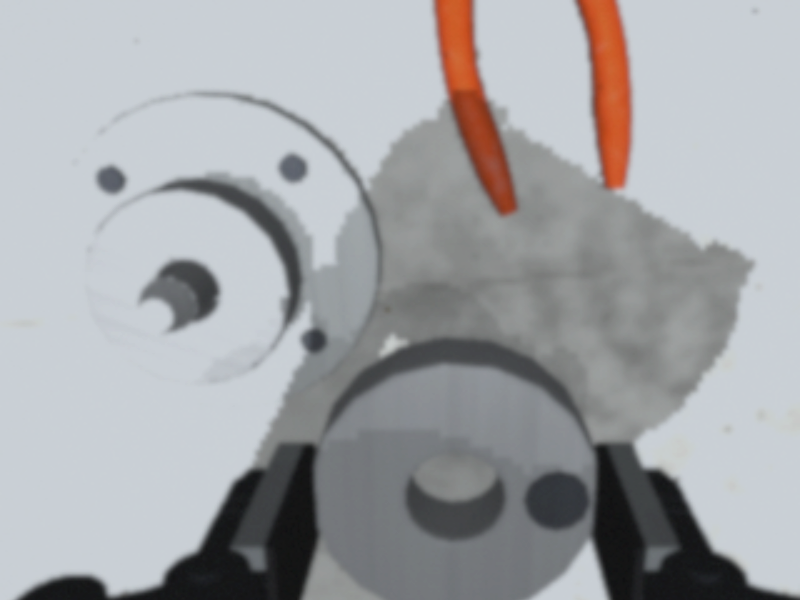

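The spacer lies flat on its seat with the post through it. The held cover ring is pad up, bore at (282,277) in the full picture. From the screw diagonal, the shift is +14.4 mm in x and +79.8 mm in y.

Emit:
servo_tool(deltas=[[[0.036, -0.2, 0], [0, 0, 0], 0.5], [[0.036, -0.199, 0], [0, 0, 0], 0.5], [[0, 0, 0.1], [0, 0, 0], 0.5], [[0, 0, 0.09], [0, 0, 0], 0.5], [[0, 0, 0], [0, 0, 0], 0.5], [[0, 0, 0.05], [0, 0, 0], 0.5], [[0, 0, 0.05], [0, 0, 0], 0.5], [[0, 0, 0], [0, 0, 0], 0.5]])

```text
time_s: 12.0
eef_pos: [503.5, -74.5, 67.5]
ee_rot: [-0.0, 1.0, -0.0, -0.0]
force: [1.1, 1.2, -2.1]
grip_width: 0.641
grip_force: 43.3
```

Emit:
servo_tool(deltas=[[[0, 0, 0.04], [0, 0, 0], 0.5], [[0, 0, 0.03], [0, 0, 0], 0.5], [[0, 0, 0.015], [0, 0, 0], 0.5], [[0, 0, 0.005], [0, 0, 0], 0.5], [[0, 0, 0], [0, 0, 0], 0.5], [[0, 0, 0], [0, 0, 0], 0.5]])

```text
time_s: 12.6
eef_pos: [503.9, -74.3, 51.8]
ee_rot: [0.0, 1.0, 0.0, 0.001]
force: [-5.5, 1.7, 16.1]
grip_width: 0.646
grip_force: 45.2
```

Emit:
servo_tool(deltas=[[[0, 0, 0], [0, 0, 0], 1], [[0, 0, 0], [0, 0, 0], 1], [[0, 0, 0], [0, 0, 0], 1], [[0, 0, 0], [0, 0, 0], 1], [[0, 0, -0.15], [0, 0, 0], 1], [[0, 0, -0.22], [0, 0, 0], 1], [[0, 0, -0.22], [0, 0, 0], 1], [[0, 0, -0.16], [0, 0, 0], 1]])

```text
time_s: 13.4
eef_pos: [503.8, -74.3, 203.0]
ee_rot: [0.0, 1.0, -0.0, 0.001]
force: [0.7, 0.5, -1.3]
grip_width: 0.997
grip_force: 0.0
```

Emit:
servo_tool(deltas=[[[-0.23, 0, 0], [0, 0, 0], 1], [[-0.21, 0, 0], [0, 0, 0], 1], [[0, 0, 0], [0, 0, 0], 1], [[0, 0, 0], [0, 0, 0], 1]])

```text
time_s: 13.8
eef_pos: [415.5, -74.4, 200.7]
ee_rot: [0.0, 1.0, -0.0, 0.001]
force: [0.2, -0.1, -0.5]
grip_width: 0.995
grip_force: 0.0
```

```bash
python3 - <<'E'
from h import *
to(520,163,200)
c,im=snap('w7')
x,y=proj(c,[(504.8,-75.3,60)])[0].round().astype(int)
print(x,y,proj(c,[(504.8,-95.3,61)]))
px,py=proj(c,[(504.8,-95.3,61)])[0].round().astype(int)
print('pad',onz(c,[dot(im,px,py,11)],61))
e=ringfit(im,c,x,y,30,44,60,4)
S=[(531.9,-43.5,12),(536.3,-102.9,12),(477,-106.6,12),(473.3,-47.5,12)]
q=proj(c,S).round().astype(int);P=onz(c,[dot(im,*k,7) for k in q],12);print(P.round(1),P.mean(0))
cv2.imwrite('pics/w7c.png',cv2.convertScaleAbs(cv2.resize(im[max(0,y-70):y+70,x-90:x+90],None,fx=4,fy=4,interpolation=2),alpha=1.5))
E
```

```text
t 13.8 pos [415.5 -74.4 200.7] shift [ 0.5216 -1.1872  0.0034] turn [ 0.0003 -0.0006 -0.0004] F [ 0.2 -0.1 -0.5]
281 93 [[304.88827045  92.78941866]]
pad [[502.98768875 -95.30259106  61.        ]]
ring [503.3 -75.4] R 28.4 n 130 rms 0.1
[[ 532.5  -44.1   12. ]
 [ 536.1 -103.4   12. ]
 [ 476.9 -107.    12. ]
 [ 473.3  -47.7   12. ]] [504.71394257 -75.55599808  12.        ]
```

View pics/w7c.png

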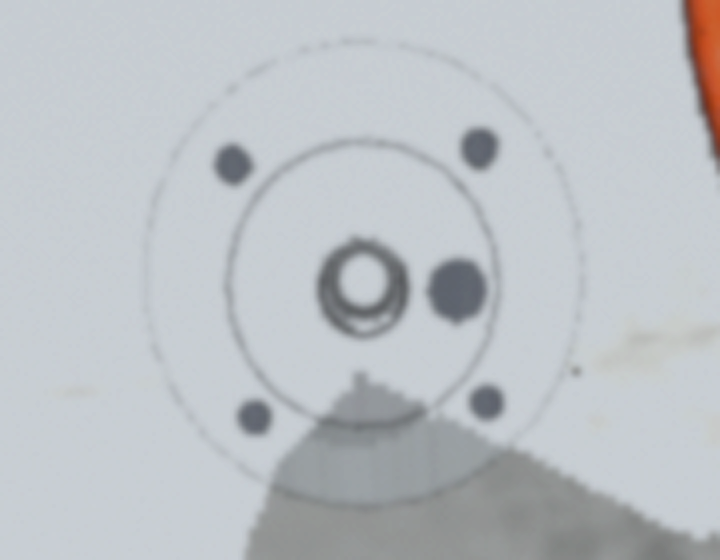

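The cover ring is seated (fitted radius matches a top face at 60 mm) with its pad up at about (503.0,−95.3). On to the probe.

Emit:
servo_tool(deltas=[[[0.104, -0.198, 0], [0, 0, 0], 1], [[0.104, -0.198, 0], [0, 0, 0], 1], [[0.104, -0.198, 0], [0, 0, 0], 1], [[0.104, -0.198, 0], [0, 0, 0], 1], [[0.104, -0.198, 0], [0, 0, 0], 1], [[0.104, -0.198, 0], [0, 0, 0], 1], [[0, 0, 0], [0, 0, 0], 1], [[0, 0, 0], [0, 0, 0], 1]])

```text
time_s: 14.65
eef_pos: [540.8, 164.2, 199.3]
ee_rot: [0.0, 1.0, 0.001, -0.001]
force: [-1.1, 0.1, 0.5]
grip_width: 0.996
grip_force: 0.0
```

```bash
python3 - <<'E'
from h import *
to(640,163,95)
c,im=snap('w8')
g=cv2.cvtColor(im,6);m=(g<75).astype(np.uint8);m[300:]=0
n,l,st,ce=cv2.connectedComponentsWithStats(m)
for i in range(1,n):
    if st[i,4]>60:print(st[i],ce[i].round(1))
for z in(146,142,76,8):print(z,proj(c,[(640,163,z)])[0])
x,y=proj(c,[(640,163,146)])[0]
for sg in(0,1,-1):edgefit(im,c,x,y,8,18,146,sg)
x,y=proj(c,[(640,163,8)])[0];edgefit(im,c,x,y,26,42,8,1)
E
```

```text
t 14.65 pos [540.8 164.2 199.3] shift [0.4964 0.0069 0.5209] turn [0.0002 0.0007 0.0012] F [-1.1  0.1  0.5]
[   0    0  136  157 3979] [87.9 80.6]
[379   0  22  18 179] [386.6  10.3]
[394   0  27   9 178] [406.2   3.2]
[468   0  38  50 694] [479.3  28.2]
[ 247   42   67   70 2306] [280.8  83.2]
[265  44  29  32 680] [278.9  59.4]
[267  72  28  14 149] [281.2  79.8]
[442 164  58  74 339] [458.3 192.2]
[471 191  52  52 817] [487.8 210. ]
[487 200  49  49 565] [502.  218.1]
[516 223  19  17 215] [524.2 230.9]
[541 227  12  11 103] [546.4 231.7]
[ 141  267   52   33 1176] [171.9 286.1]
[ 371  267   52   33 1171] [391.4 286.1]
146 [282.14542041  69.9530459 ]
142 [282.1273706   70.60605327]
76 [281.91006826  78.46771839]
8 [281.77795152  83.24757389]
edge [640.5 163.4] R 9.0 n 65
edge [640.2 164.4] R 8.1 n 75
edge [640.8 162.3] R 8.1 n 51
edge [645.5 164.6] R 33.3 n 112
```

```bash
python3 - <<'E'
from h import *
c=cam('wrist');im=cv2.imread('pics/w8.png')
print(onz(c,[(279.5,60)],146))
for x,y in((279.5,60),(280,62)):
  for r,z in(((9,16),146),((14,22),142)):
    for sg in(0,1,-1):edgefit(im,c,x,y,*r,z,sg)
p=proj(c,[(645,165,76)])[0];print(p);edgefit(im,c,*p,14,24,76)
p=proj(c,[(645,164.5,8)])[0];edgefit(im,c,*p,26,42,8,1)
g=cv2.cvtColor(im,6);print(g[40:100:2,279]);print(g[60,250:312:2]);print(g[56,250:312:2])
t=cv2.imread('pics/top0.png');ct=cam('top');p=proj(ct,[(645,164,8)])[0];print(p);edgefit(t,ct,*p,8,16,8,1)
E
```

```text
[[644.99272624 163.51818692 146.        ]]
edge [645.2 163.8] R 7.6 n 179
edge [645.2 163.8] R 7.6 n 179
edge [644.9 162.1] R 7.5 n 5
edge [644.3 163.6] R 8.8 n 101
edge [645.5 163.6] R 8.0 n 158
edge [645.3 163.8] R 10.4 n 123
edge [644.9 163.7] R 7.4 n 165
edge [644.9 163.7] R 7.4 n 165
edge [644.3 163. ] R 8.7 n 60
edge [642.8 163.7] R 10.0 n 99
edge [642.9 163.6] R 10.2 n 82
edge [645.4 163.9] R 10.4 n 125
[278.08225173  71.27264568]
edge [645.8 163.6] R 13.9 n 76
edge [645.4 163.7] R 33.3 n 124
[ 87  90  65  32  32  33  34  34  35  36  35  36  36  36  35  34  30  39
  82  88  50  26  42  91 104  42  45  56  56  55]
[76 58 57 57 58 65 88 86 46 32 34 34 35 35 35 35 35 34 34 34 30 48 87 88
 63 57 56 57 56 57 76]
[114  77  58  58  57  61  85  92  61  31  32  33  34  33  34  35  34  34
  33  32  30  63  91  84  60  57  57  57  57  75 113]
[214.59321098 186.34221085]
edge [643.1 162.8] R 33.6 n 113
```

Emit:
servo_tool(deltas=[[[0.18, 0.002, 0], [0, 0, 0], 1], [[0.18, 0, 0], [0, 0, 0], 1], [[0.1625, 0, 0], [0, 0, 0], 1], [[0, 0, 0.1], [0, 0, 0], 1], [[0, 0, 0.18], [0, 0, 0], 1], [[0, 0, 0.18], [0, 0, 0], 1], [[0, 0, 0.075], [0, 0, 0], 1], [[0, 0, 0], [0, 0, 0], 1]])

```text
time_s: 15.5
eef_pos: [644.1, 162.0, 91.7]
ee_rot: [0.0, 1.0, -0.001, -0.002]
force: [0.2, 1.5, -0.5]
grip_width: 0.998
grip_force: 0.0
```

Emit:
servo_tool(deltas=[[[0, 0, 0], [0, 0, 0], 0.1], [[0, 0, 0], [0, 0, 0], 0.1], [[0, 0, 0], [0, 0, 0], 0.1], [[0, 0, 0], [0, 0, 0], 0.1], [[0, 0, 0], [0, 0, 0], 0.1], [[0, 0, 0], [0, 0, 0], 0.1], [[0, 0, 0], [0, 0, 0], 0.1], [[0, 0, 0], [0, 0, 0], 0.1]], squeeze=60)

```text
time_s: 16.3
eef_pos: [645.1, 163.4, 94.0]
ee_rot: [-0.0, 1.0, 0.0, 0.001]
force: [-0.8, 3.7, 6.0]
grip_width: 0.229
grip_force: 58.4
```

Emit:
servo_tool(deltas=[[[0, 0, -0.05], [0, 0, 0], 0.1], [[0, 0, -0.1], [0, 0, 0], 0.1], [[0, 0, -0.1], [0, 0, 0], 0.1], [[0, 0, -0.1], [0, 0, 0], 0.1], [[0, 0, -0.1], [0, 0, 0], 0.1], [[0, 0, -0.05], [0, 0, 0], 0.1], [[0, 0, 0], [0, 0, 0], 0.1], [[0, 0, 0], [0, 0, 0], 0.1]])

```text
time_s: 17.1
eef_pos: [644.5, 162.8, 192.1]
ee_rot: [0.0, 1.0, -0.0, -0.001]
force: [0.3, -0.2, -2.4]
grip_width: 0.232
grip_force: 59.2
```

```bash
python3 - <<'E'
from h import *
to(503,-95.3,192)
s=telemetry.sense();print(s['eef_pos'],s['grip_width'],s['wrist_torque'])
c,im=snap('w9')
p=s['eef_pos'];
for dz in(-80,-64,-20,-16): print(dz,proj(c,[p+[0,0,dz]]).round(1))
g=cv2.cvtColor(im,6)
for r in range(120,300,6):print(r,g[r,250:316:3])
E
```

```text
t 17.1 pos [644.5 162.8 192.1] shift [-0.7073  1.2905  0.0024] turn [ 0.0002  0.0011 -0.0001] F [ 0.3 -0.2 -2.4]
[644.50912222 162.77056204 192.13714277] 0.23208845044348905 [ 0.02250561  0.01405859 -0.00448161]
-80 [[280.1 216.3]]
-64 [[280.  224.2]]
-20 [[279.8 252.9]]
-16 [[279.7 256.2]]
120 [144 144 144 144 144 144 144 144 145 144 144 144 144 144 144 144 145 144
 144 144 144 144]
126 [144 144 144 143 144 144 144 144 145 144 144 144 144 144 144 144 144 144
 144 144 144 144]
132 [144 144 144 144 144 144 144 144 144 144 144 144 144 144 144 144 144 144
 144 144 144 144]
138 [144 144 137 129 111 111 111 112 135 144 144 142 134 134 134 134 134 134
 133 133 120 112]
144 [144 144 123 111 111 111 111 112 110 110 111 112 111 112 110 111 111 111
 110 111 111 110]
150 [144 137 111 111 111 106  83  57  46  45  44  46  60  74 101 111 110 110
 111 111 112 112]
156 [144 122 105  62  44  45  44  44  44  45  45  44  44  44  43  43  57 105
 111 110 111 110]
162 [129  75  43  44  43  43  43  44  44  44  44  44  44  44  43  44  44  44
  68 111 110 111]
168 [ 64  43  44  44  43  43  43  43  42  38  37
[... 1180 characters left out ...]
4 144]
246 [144 144 140  82  83  47  23  29  31  32  33  32  32  32  28  24  58  86
  85 111 112 118]
252 [128 128 120  76  63  29  31  31  30  32  33  32  32  32  31  33  28  70
  76  88  89  98]
258 [46 46 44 18 18 31 31 31 31 32 33 33 31 31 32 30 30 21 18 45 47 47]
264 [46 46 41 16 21 30 32 32 32 32 32 32 32 31 30 30 30 22 15 40 47 47]
270 [46 45 31 16 26 32 31 33 31 32 32 32 33 31 31 31 30 25 14 29 47 47]
276 [45 45 18 15 28 31 31 32 32 32 31 32 32 33 32 31 30 28 15 18 45 47]
282 [46 41 16 15 30 31 32 32 31 32 33 32 32 32 30 31 30 29 18 14 40 45]
288 [45 33 14 19 30 30 31 32 31 32 32 33 32 32 32 32 30 30 20 14 31 46]
294 [78 46 22 25 30 30 31 32 31 33 32 31 31 32 31 31 31 29 26 20 42 79]
```

Emit:
servo_tool(deltas=[[[-0.101, 0.184, 0], [0, 0, 0], 0.1], [[-0.101, 0.184, 0], [0, 0, 0], 0.1], [[-0.101, 0.184, 0], [0, 0, 0], 0.1], [[-0.101, 0.184, 0], [0, 0, 0], 0.1], [[-0.101, 0.184, 0], [0, 0, 0], 0.1], [[-0.101, 0.184, 0], [0, 0, 0], 0.1], [[-0.101, 0.187, 0], [0, 0, 0], 0.1], [[0, 0, 0], [0, 0, 0], 0.1]])

```text
time_s: 17.95
eef_pos: [501.4, -98.6, 192.5]
ee_rot: [0.0, 1.0, -0.002, -0.001]
force: [1.4, -0.3, -0.7]
grip_width: 0.234
grip_force: 59.3
```

Emit:
servo_tool(deltas=[[[0, 0, 0.1], [0, 0, 0], 0.1], [[0, 0, 0.1], [0, 0, 0], 0.1], [[0, 0, 0], [0, 0, 0], 0.1], [[0, 0, 0], [0, 0, 0], 0.1], [[0, 0, 0], [0, 0, 0], 0.1]])

```text
time_s: 18.45
eef_pos: [503.9, -95.1, 154.1]
ee_rot: [0.0, 1.0, 0.0, 0.001]
force: [-0.1, -1.4, -0.3]
grip_width: 0.235
grip_force: 59.3
```

```bash
python3 - <<'E'
from h import *
to(503,-95.3,152)
c,im=snap('w10')
p=telemetry.sense()['eef_pos']
print('tip pred',proj(c,[p+[0,0,-80]]),'pad pred',proj(c,[(503,-95.3,61)]))
for z in(60,):
  for P in((503.3,-75.4,60),):
    x,y=proj(c,[P])[0];print(x,y);ringfit(im,c,x,y,34,58,60,4)
g=cv2.cvtColor(im,6)
for r in range(186,236,2):print(r,g[r,256:312:2])
E
```

```text
t 18.45 pos [503.9 -95.1 154.1] shift [-0.0046  0.0008  0.0106] turn [ 0.0003 -0.0007  0.0002] F [-0.1 -1.4 -0.3]
tip pred [[280.17515552 216.61139746]] pad pred [[280.36572966 211.94688005]]
255.38876952801309 211.18241704661108
ring [506.1 -77.5] R 30.7 n 117 rms 1.42
186 [ 97  98  99 100 100  99 100 100  99 100 102  95  73  54  66  92  71  79
 104 108 110 109 109 106 107 109 109 110]
188 [ 97  98  99  99  99 100  99 100  99 100 103 103  97  78  58  85  84  63
  96 108 109 109 108 106 107 109 109 110]
190 [ 96  97  98  99  99  99  99  99  99  99 102 104 104  98  77  69  89  67
  91 107 109 109 108 106 107 108 109 109]
192 [ 96  97  98  98  98  97  98  99  97  98 101 103 103 103  93  66  76  78
  85 106 109 108 108 106 107 108 108 109]
194 [ 95  96  97  98  98  97  97  98  97  98 101 102 103 103 101  82  61  82
  84 105 108 108 108 107 107 108 108 109]
196 [ 94  96  96  97  97  97  97  97  97  97 101 102 102 103 104  95  65  80
  86 104 109 108 108 106 107 108 108 108]
198 [ 85  88  92  95  96  96  97  97  96  97 100 101 102 103 103 101  82  77
  87 104 108 108 108 106 106 108 108 1
[... 1333 characters left out ...]

 92 89 90 90]
224 [84 85 85 86 85 85 85 85 81 56 45 45 46 46 46 44 50 57 51 56 79 93 94 93
 90 87 89 89]
226 [ 84  85  85  85  85  85  85  84  79  53  46  46  47  46  46  45  61  99
 105  96  97  95  93 101  99  91  89  87]
228 [ 83  85  85  85  84  84  84  83  76  50  46  45  48  49  45  45  62 120
 134 132 129 110 102 124 130 128 115 108]
230 [ 83  84  85  84  84  83  81  69  61  52  58  64  74  73  68  60  58  82
 105 130 137 133 131 137 138 139 138 132]
232 [ 82  84  84  85  83  78  69  66  74  81  88  91  93  93  92  90  84  78
  74  89 120 135 137 138 139 139 139 139]
234 [ 87  88  85  82  74  61  73  88  92  92  92  92  91  92  91  93  93  94
  92  81  78 113 133 138 139 139 139 138]
```

```bash
python3 - <<'E'
from h import *
c=cam('wrist');p=telemetry.sense()['eef_pos'];print(p)
a=np.linspace(0,2*np.pi,360)
Q=proj(c,np.c_[503+6.5*np.cos(a),-95.3+6.5*np.sin(a),61+0*a]);print('pred pad cols',Q[:,0].min(),Q[:,0].max(),'rows',Q[:,1].min(),Q[:,1].max())
im=cv2.imread('pics/w10.png');edgefit(im,c,280.6,212,5,11,61,1)
print('tip at z',p[2]-80,onz(c,[(280.9,216.3)],p[2]-80),'pad centre from edge rows',onz(c,[(280.6,204.5+(Q[:,1].max()-Q[:,1].min())/2)],61))
w9=cv2.cvtColor(cv2.imread('pics/w9.png'),6)
for r in range(206,226,2):print(r,w9[r,268:294])
E
```

```text
[503.91085304 -95.19069499 154.15520674]
pred pad cols 272.10327386328635 288.4739428039128 rows 204.1640090001559 219.6080436957759
edge [503.8 -95.4] R 6.0 n 122
tip at z 74.15520673867928 [[504.15960548 -95.79631299  74.15520674]] pad centre from edge rows [[502.77065843 -95.54672977  61.        ]]
206 [25 22 21 20 19 18 17 16 16 15 16 16 16 17 19 20 23 23 23 20 22 26 36 49
 61 73]
208 [ 54  37  25  20  20  21  22  22  22  21  21  21  20  21  22  23  23  23
  25  35  50  68  84  95 100 101]
210 [ 88  76  60  46  37  33  30  25  23  23  19  19  19  22  23  30  38  50
  64  77  89  97 101 101 101 100]
212 [ 98  97  94  91  86  82  76  71  64  54  42  37  37  40  47  61  75  87
  94  97  98  99  99 100  99  99]
214 [100  99  99  99  99  99  99  97  92  79  62  50  47  47  49  53  67  86
  98 102 103 103 104 108 113 116]
216 [ 99  99  98  98  99  99  98  95  86  69  55  49  48  47  48  50  61  84
 110 126 133 135 135 137 140 143]
218 [ 99  99  99  98  99  97  90  77  63  53  47  47  47  48  48  49  49  56
  75 101 126 139 143 144 144 144]
220 [ 99  99  99  99  98  91  74  57  49  48  48  48  48  49  49  48  48  48
  50  68 100 129 141 144 144 144]
222 [ 98  99  98  98  95  83  65  50  47  47  47  48  48  49  49  48  48  48
  46  55  84 120 138 143 143 144]
224 [ 98  98  98  98  92  78  60  48  47  47  48  48  48  48  48  48  48  47
  48  51  76 110 134 142 144 144]
```

Emit:
servo_tool(deltas=[[[-0.009, -0.002, 0.02], [0, 0, 0], 0.1], [[0, 0, 0], [0, 0, 0], 0.1], [[0, 0, 0], [0, 0, 0], 0.1]])

```text
time_s: 18.8
eef_pos: [501.6, -94.8, 149.4]
ee_rot: [-0.0, 1.0, -0.0, 0.0]
force: [0.4, 0.9, -0.4]
grip_width: 0.232
grip_force: 59.3
```

```bash
cat >> h.py <<'E'
def avg(n=40):
    L=[]
    for _ in range(n): optics.capture('wrist');s=telemetry.sense();L.append(np.r_[s['force'],s['eef_pos'],s['grip_force']])
    L=np.array(L);print('mean',L.mean(0).round(2),'sd',L.std(0).round(2),'t',s['time_s'])
E
python3 -c "
from h import *
avg(40)"
```

```text
mean [ 4.0000e-02 -1.9000e-01 -1.1500e+00  5.0165e+02 -9.4820e+01  1.4932e+02
  5.9310e+01] sd [0.51 0.43 0.34 0.02 0.01 0.04 0.  ] t 20.8
```

Emit:
servo_tool(deltas=[[[0, 0, 0.02], [0, 0, 0], 0.1], [[0, 0, 0.02], [0, 0, 0], 0.1], [[0, 0, 0.01], [0, 0, 0], 0.1], [[0, 0, 0], [0, 0, 0], 0.1], [[0, 0, 0], [0, 0, 0], 0.1]])

```text
time_s: 21.3
eef_pos: [501.7, -94.9, 139.5]
ee_rot: [0.0, 1.0, -0.0, 0.0]
force: [0.3, 0.3, 2.0]
grip_width: 0.234
grip_force: 59.4
```

```bash
python3 -c "
from h import *
avg(30)
c,im=snap('w11')"
```

```text
mean [ 1.5000e-01 -1.6000e-01  1.3200e+00  5.0167e+02 -9.4830e+01  1.3934e+02
  5.9440e+01] sd [0.56 0.53 0.47 0.03 0.01 0.06 0.  ] t 22.8
```

```bash
python3 - <<'E'
from h import *
c=cam('wrist');im=cv2.imread('pics/w11.png');p=telemetry.sense()['eef_pos']
print('tip',onz(c,[(281,216.2)],61),'axis px',proj(c,[p+[0,0,-78.3]]))
q=proj(c,[(503,-95.3,61)])[0];print(q);edgefit(im,c,*q,6,12,61,1);edgefit(im,c,q[0],q[1]-3,5,12,61,1)
g=cv2.cvtColor(im,6)
for r in range(198,230,2):print(r,g[r,264:300])
E
```

```text
tip [[502.47964388 -95.45232751  61.        ]] axis px [[280.15237064 217.26742762]]
[280.79536829 215.54600849]
edge [503.6 -95.2] R 6.2 n 98
edge [503.7 -95.3] R 6.1 n 116
198 [ 97  97  97  97  98  98  98  98  97  97  98  99 101 102 102 102 103 103
 103 104 104 103 100  90  73  61  68  84  88  88  97 105 108 109 109 109]
200 [ 97  97  96  97  98  98  98  97  97  97  98  99 101 102 102 102 102 103
 103 103 103 104 104 100  90  77  69  79  86  87  95 104 108 109 109 108]
202 [ 95  96  96  96  97  97  97  97  97  97  97  98  99 101 101 101 101 102
 102 103 103 104 104 103  98  91  82  80  85  87  93 101 107 108 109 108]
204 [ 89  93  95  96  96  97  96  96  96  96  96  98  99 100 100 100 101 101
 101 102 102 103 104 103 101  97  88  80  84  86  88  98 106 108 109 108]
206 [ 69  80  89  94  96  97  96  95  95  95  96  96  97  96  93  90  87  87
  88  91  95  99 102 102 101  99  91  81  81  84  86  97 105 108 108 108]
208 [ 56  61  76  88  95  96  96  95  95  94  91  85  74  65  57  52  49  47
  50  54  59  67  77  89  96  98  94  84  79  81  84  96 105 108 108 108]
210 [ 60  54  61  77
[... 609 characters left out ...]
 83  85  84  81  70  54  44  44  45  46  46  46  47
  47  47  45  45  44  46  60  79  89  86  83  86  93  98 103 105 106 104]
220 [47 54 66 77 83 85 86 85 84 77 62 49 45 46 46 46 46 46 47 47 46 47 46 50
 64 78 81 72 61 57 59 65 76 91 99 98]
222 [61 71 80 83 85 86 85 85 82 73 59 48 45 46 45 47 46 47 47 46 47 46 45 46
 59 72 74 61 47 41 41 42 47 63 82 92]
224 [79 82 84 85 85 86 86 84 81 70 56 47 46 46 46 47 47 46 47 47 47 47 46 46
 52 63 65 55 44 39 40 40 40 48 65 84]
226 [85 85 85 86 86 86 86 84 80 67 53 46 46 46 46 47 47 47 46 47 46 46 46 44
 49 56 56 48 42 40 39 40 47 58 77 88]
228 [85 85 85 85 85 85 84 82 77 66 52 46 45 46 47 47 49 50 50 47 47 46 46 46
 51 61 70 67 61 57 58 64 73 85 91 94]
```

The tip is on the pad within about 1 mm of its centre, compressed about 3 mm (2.5 N). Pressing about 2 mm more.

Emit:
servo_tool(deltas=[[[0, 0, 0.005], [0, 0, 0], 0.1], [[0, 0, 0.005], [0, 0, 0], 0.1], [[0, 0, 0], [0, 0, 0], 0.1], [[0, 0, 0], [0, 0, 0], 0.1], [[0, 0, 0], [0, 0, 0], 0.1]])

```text
time_s: 23.35
eef_pos: [501.7, -94.8, 137.4]
ee_rot: [0.0, 1.0, -0.0, 0.0]
force: [-0.7, 0.2, 2.7]
grip_width: 0.234
grip_force: 59.5
```

```bash
python3 -c "
from h import *
avg(40)"
```

```text
mean [ 3.1000e-01 -1.1000e-01  2.4800e+00  5.0165e+02 -9.4820e+01  1.3731e+02
  5.9540e+01] sd [0.47 0.4  0.46 0.01 0.01 0.01 0.  ] t 25.35
```

```bash
python3 -c "
from rig import ctrl
print(ctrl.finish_job())"
```

```text
the job is handed in; nothing more can be done
None
```

I handed the job in at about 25 s with both rings seated, the cover ring pad up, and the upright probe held on the pad, within about 1 mm of its middle. The wrist reads about 3.6 N, which puts the tip about 5 mm in, roughly half way.

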